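Reload the dust sampler and present the exposed slide

TASK

Change over the dust sampler: push the orange filter cartridge down into the sampler's recess until its flat body is flush with the metal block, and let go of it. Then find the slide's frosted end by the small corner notch, take the slide out of its round holder by that end only, with the fingers never touching the clear blue window, and hold it still about 25 cm above the table with the label side turned at least 45 degrees upward, so that someone standing over it can read the label. Finish while still holding it there, and leave the other things on the table where they are.

Things in the scene. Friction and masses are not known exactly. Their poses are not given: they have to be found in the camera images.
- sampler: dust sampler, fixed to the table: a grey base 100 x 240 mm (x, y), 12 mm thick under the holder. At its -y end an aluminium block 80 x 90 mm, its top 38 mm above the table, with the recess; at its +y end (65 mm from the middle) stands the round holder. Origin: middle of the underside, on the table; z up.
- recess_mouth (a point): centre of the mouth of the sampler's recess, at the block's top face (38 mm above the table); axes as the sampler's. Recess 41 mm (x) by 55 mm (y), 20 mm deep, walls upright, rim bevelled 3 mm. A steel ejector plate in it stops the cartridge 6 mm short of flush; pushed with over 5 N it slides down 6 mm to a firm stop and stays there (friction, no spring).
- cartridge: loose orange filter cartridge, 60 g, lying right way up. Flat body 36 (x) by 50 (y) mm, 14 mm thick; on it a grip rib 12 mm thick (x), 34 mm long (y), 24 mm high. Fits the recess with 2.5 mm play a side, either way round (x along the sampler's x). Origin: centre of the underside, 14 mm below the recess mouth when the flat body's top is flush with the block.
- holder: black round slide holder, 72 mm across, fixed on the sampler's base, turned any way round. Two 56 mm long jaws form a slot along its x, 9.6 mm wide and 16 mm deep, open at both ends. Origin: centre of its underside, 12 mm above the table; the slot's floor is 10 mm and the jaws' tops are 26 mm above the origin.
- dust_slide: slide 110 (x) by 8 (y) by 60 (z) mm, 60 g, on its long edge in the slot, 44 mm showing. White frosted end x = 15 to 55 mm, clear blue window x = -55 to 15 mm. A 10 x 10 mm notch is cut from the frosted end's upper corner. Yellow label on the frosted end's +y face: with the label facing you the notch is top left. Origin: middle of the lower edge.
- slide_window: the clear blue window part of the slide with its grey frame (x = -55 to +15 mm of the slide), fixed to it; same origin and axes as the slide. The fingers must not touch it.
- frosted_end (a point): point in the frosted end, mid thickness, 35 mm along +x from the slide's middle and 14 mm below its top edge: a good grip point with the fingers closing on the two faces (along the slide's y). Axes as the slide's.
- slide_center (a point): centre of the slide: middle of its length, thickness and height.
- ear_defenders: yellow and black ear defenders, 176 x 182 x 75 mm, loose, to be left alone; origin under its middle
- wax_tin: round black wax tin, 78 mm across, 36 mm tall, loose, to be left alone; origin under its middle
- tape_measure: yellow tape measure, 33 x 88 x 66 mm, loose, to be left alone; origin under its middle
- sanding_block: wooden sanding block, 64 x 108 x 34 mm, loose, to be left alone; origin under its middle
Mind the look-alikes: they are no part of the job. Leave any brown look-alike of the dust_slide alone.

How it is judged:
By the outcome, as a careful person would: the job done as asked, in the order asked, and still so for the second after the job is handed in, while the arm keeps its last pose, push and grip.
It also fails if it takes over 48 s, if anything falls off the work surface, if the arm or the gripper's body presses on something with over 40 N, if the wrist force passes 120 N, or if a joint passes its speed limit or range.

ROBOT

A 6-joint arm with a two-finger parallel gripper is mounted at the origin on a cart in front of the work surface, level with it; the furniture and walls round the work are solid. World frame = base frame: x ahead of the robot, y to its left, z up, the work surface at z = 0. Lengths are in m, angles in rad, forces in N, time in s.
With the tool pointing down it reaches from about 0.325 to 0.75 m from the base axis. Payload 7.6 kg.
Tool frame: the origin (TCP) lies between the finger pads, 19 mm behind the fingertips; this is the grasp point; z points along the fingers, y is the line along which they close (so a half turn about z gives the same grasp; the last joint's range is limited). The gripper opens to 85 mm and grips with 20 to 120 N. Pads are 22 mm wide; open, the fingers measure 114 mm over their backs; the gripper's body (76 mm by 85 mm) begins 54 mm behind the grasp point. The pads swing forward as they close: fully open they stand 13 mm farther back than shut.
Start: joints at [1.178, 0.052, 1.401, -0, 1.689, -0.07], TCP at [0.167, 0.498, 0.25] pointing down, gripper open.
Joint ranges: [-2.9, 2.9], [-0.91, 2.17], [0.12, 2.37], [-1.06, 4.2], [0.26, 2.73], [-2.93, 2.93]. Speed limits (rad/s): [2.57, 2.57, 3.01, 3.14, 3.14, 3.14].

INTERFACE

Orientations are given as a unit quaternion [w, x, y, z].
In Python, from bench import ctrl, imaging, workorder gives the robot as it stands. The module is installed in compiled form; this text tells all that it offers.
- The arm moves only by the tool send_rows, never from a script. Its argument "deltas" is a list of rows, each an object with "translation": the shift along the tool's x, y, z in mm, a list of three; "turn": the turn about the tool's z in rad; "jaw": the finger opening in mm, from 0 to 85.4. In form: [{"translation": [tx, ty, tz], "turn": turn, "jaw": jaw}, ...]. A call has 1 to 12 rows; each row is the pose to reach, as a shift and turn from the pose commanded when the call began, along the tool's axes at that moment; what a row does not reach only later rows make up. A row lasts 1/12 s, in which the tool goes at most 41.7 mm and 7.16 degrees, less where a joint would pass 70% of its speed; a pose out of reach is approached as far as the arm can. A call with a gripper value outside its range is refused whole. The fingers move at their own pace and stop on an object; "newtons" is the grip in N (left out, the last holds). Time passes only in rows, so rows that repeat a pose let the fingers close. It gives the time, the measured TCP pose, the force, the opening and the grip force at its end, in the units of the state.
- ctrl.sense(): the state, without advancing time (a new reading comes with each control period).
- imaging.camera(name): name is "side" or "top"; returns (picture, depth): 480x640x3 uint8, red, green, blue; 480x640 float32, m along the optical axis (not along the pixel's ray), 0 where there is no reading.
- imaging.calibration(name): a dict with "vertical_fov" (degrees; the focal length in pixels is half the picture's height over the tangent of half this angle, whatever the lens; pixels are square), "cx", "cy" (the principal point, pixels), "distortion" ([k1, k2, p1, p2, k3] as OpenCV has them; the pictures are not rectified), "origin" and "orientation" of the camera in the world. Camera axes: x right, y down, z forward; pixel columns grow to the right and rows downward; lengths in m; the calibration is good to about 2 mm. A picture is of the moment at which its call begins. calibration takes no time and is no camera call.
- workorder.hand_in(): hands the job in; it is judged then, once.
The state is a dict: "clock": time; "q": joint angles; "qvel": joint speeds; "joint_torque": joint torques, N m; "tool_pos": TCP position; "orientation": TCP orientation; "wrist_force": force on the tool from outside, world axes, zero at the start; "moment": the same for the moment, N m; "width": finger opening in m; "grip_force": force on a finger pad.
Only numpy, scipy, OpenCV 4.12 (cv2) and the standard library are available. Lean on these libraries where they do the work, as an engineer would, in place of code of your own. Each camera call takes 0.05 s, during which the arm holds its last target. There are 200 camera calls.

## Working session

There is one attempt and no reset: what is moved stays moved. The work goes in short steps, Python scripts to look and compute and a tool call to move; the robot and the scene stay as the last step left them, time stands still between calls to the robot, and variables do not carry over. Pictures are saved under pics/ and viewed, at most 10 in all, crops included, and the job is handed in when it is done.

Besides the shell and the picture viewer there is one more tool, called after "Emit:" as a command line: name --argument value ..., lists and objects as JSON in quotes. send_rows: Moves the arm, as the interface text tells. Its arguments: {"type":"object","properties":{"deltas":{"type":"array","items":{"type":"object","properties":{"translation":{"type":"array","items":{"type":"number"}},"turn":{"type":"number"},"jaw":{"type":"number"}}}},"newtons":{"type":"number"}},"required":["deltas"]}

```bash
mkdir -p pics; cat > h.py <<'E'
import numpy as np, cv2
from scipy.spatial.transform import Rotation as R
from bench import ctrl, imaging, workorder
def rot(q): return R.from_quat([q[1],q[2],q[3],q[0]]).as_matrix()
class Cam:
    def __init__(s,n):
        c=imaging.calibration(n); f=240/np.tan(np.radians(c["vertical_fov"])/2)
        s.K=np.array([[f,0,c["cx"]],[0,f,c["cy"]],[0,0,1]]); s.d=np.array(c["distortion"],float)
        s.o=np.array(c["origin"]); s.R=rot(c["orientation"]); s.n=n
    def shot(s,fn=None):
        s.im,s.z=imaging.camera(s.n)
        np.savez(f'{s.n}.npz',im=s.im,z=s.z)
        if fn: cv2.imwrite(fn,s.im[:,:,::-1])
        return s
    def load(s):
        a=np.load(f'{s.n}.npz'); s.im,s.z=a['im'],a['z']; return s
    def rays(s,uv):
        uv=np.asarray(uv,float).reshape(-1,1,2)
        p=cv2.undistortPoints(uv,s.K,s.d).reshape(-1,2)
        return np.c_[p,np.ones(len(p))]@s.R.T
    def plane(s,uv,h):
        r=s.rays(uv); return s.o+r*((h-s.o[2])/r[:,2])[:,None]
    def pts(s,uv):
        uv=np.asarray(uv).reshape(-1,2); i=uv.astype(int)
        return s.o+s.rays(uv)*s.z[i[:,1],i[:,0]][:,None]
    def proj(s,P):
        return cv2.projectPoints(np.asarray(P,float).reshape(-1,3),cv2.Rodrigues(s.R.T)[0],-s.R.T@s.o,s.K,s.d)[0].reshape(-1,2)
def tri(a,ua,b,ub):
    ra,rb=a.rays(ua)[0],b.rays(ub)[0]
    t=np.linalg.lstsq(np.c_[ra,-rb],b.o-a.o,rcond=None)[0]
    p,q=a.o+ra*t[0],b.o+rb*t[1]; return (p+q)/2,np.linalg.norm(p-q)
E
python3 - <<'E'
from h import *
for n in("top","side"):
    c=Cam(n).shot(f"pics/{n}0.png"); print(n,c.o.round(3),c.R.round(2).tolist(),c.K[0,0],c.d,(c.z>0).mean())
s=ctrl.sense();print(s["tool_pos"],s["orientation"],s["clock"]); print(rot(s["orientation"]).round(3))
E
```

```text
top [ 0.37  -0.043  1.052] [[0.01, -0.98, 0.19], [-1.0, -0.01, 0.01], [-0.0, -0.19, -0.98]] 474.88767781417516 [-0.08473343  0.          0.          0.          0.        ] 0.9958561197916667
side [ 0.069 -0.896  0.771] [[0.88, -0.26, 0.41], [-0.48, -0.51, 0.71], [0.02, -0.82, -0.57]] 514.7843493850503 [-0.1157551  0.         0.         0.         0.       ] 0.9709895833333333
[0.16643434 0.49766124 0.24926519] [-1.54983417e-04  1.60714534e-01  9.87000687e-01 -6.76776068e-04] 0.1
[[-0.948  0.317 -0.001]
 [ 0.317  0.948 -0.001]
 [ 0.    -0.001 -1.   ]]
```

View pics/top0.png

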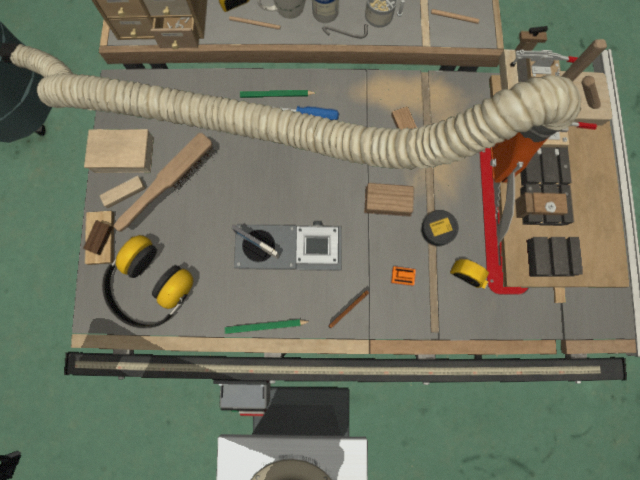

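View pics/side0.png

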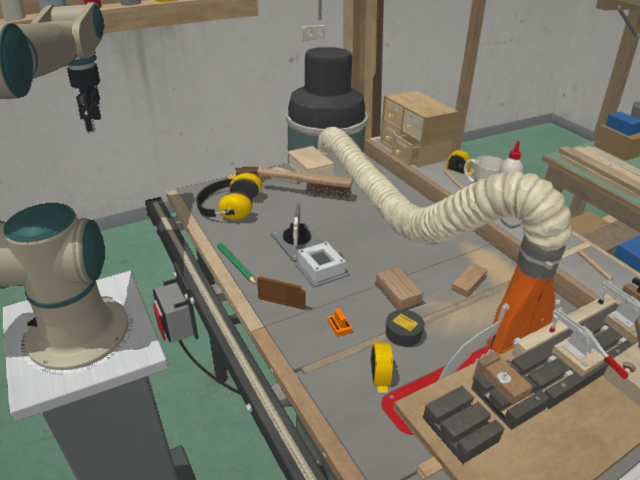

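The top view shows the sampler at about (287,247), the slide on its holder at (258,240), the cartridge at (403,275) and a brown look-alike at (350,307). The side view shows the slide at (297,222), the recess at (322,258) and the cartridge at (340,322). Next I'll zoom in.

```bash
python3 - <<'E'
from h import *
t=Cam("top").load(); s=Cam("side").load()
def crop(im,x,y,w,h,W,H): return cv2.resize(im[y:y+h,x:x+w],(W,H),interpolation=cv2.INTER_CUBIC)
a=crop(t.im,225,210,120,75,800,500-200+200)[:, :]
cv2.imwrite("pics/c1.png",cv2.resize(a,(800,500))[:,:,::-1])
b=crop(s.im,260,195,100,75,800,600); cv2.imwrite("pics/c2.png",b[:,:,::-1])
for c in(t,s):
    hsv=cv2.cvtColor(c.im,cv2.COLOR_RGB2HSV)
    m=cv2.inRange(hsv,(5,170,120),(18,255,255))
    x0=(385,255,425,295) if c is t else (320,300,360,345)
    mm=np.zeros_like(m); mm[x0[1]:x0[3],x0[0]:x0[2]]=m[x0[1]:x0[3],x0[0]:x0[2]]
    v,u=np.nonzero(mm); P=c.pts(np.c_[u,v]); print(c.n,len(u),np.percentile(P,[1,10,50,90,99],axis=0).round(4).tolist())
    body=P[(P[:,2]>.006)&(P[:,2]<.02)]; rib=P[P[:,2]>.03]
    for n,q in(("body",body),("rib",rib)):
        if len(q)>4:
            r=cv2.minAreaRect((q[:,:2]*1000).astype(np.float32)); print(n,len(q),r,np.median(q[:,2]))
E
```

```text
top 311 [[0.4797, -0.2647, -0.0012], [0.4837, -0.258, 0.01], [0.4962, -0.2376, 0.0143], [0.5127, -0.2201, 0.0382], [0.5175, -0.2157, 0.0404]]
body 191 ((498.85296630859375, -240.87518310546875), (48.75891876220703, 34.67753219604492), 83.4375991821289) 0.013212957888723231
rib 90 ((443.6156005859375, -145.8460693359375), (26.079805374145508, 251.99240112304688), 29.698259353637695) 0.03753107419135726
side 367 [[0.4789, -0.2673, 0.0043], [0.4816, -0.2647, 0.009], [0.4934, -0.2513, 0.0164], [0.5041, -0.2269, 0.0395], [0.5128, -0.2163, 0.0418]]
body 216 ((498.0543518066406, -241.57955932617188), (52.546566009521484, 35.95559310913086), 83.28255462646484) 0.014835253016896921
rib 96 ((292.9653625488281, -565.5533447265625), (797.1871948242188, 23.65399169921875), 57.57044982910156) 0.03884849822217873
```

View pics/c1.png

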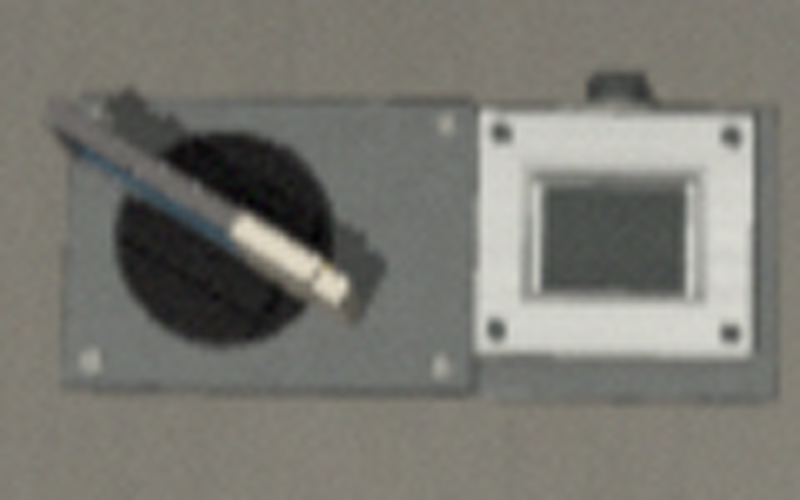

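View pics/c2.png

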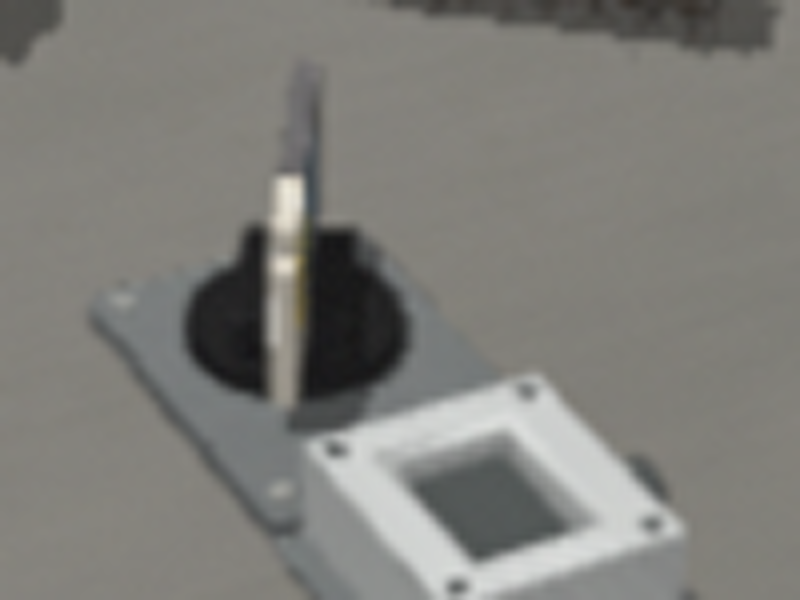

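The crops show the white frosted end with its notch pointing toward −x and −y (c1 about (340,290)). The yellow label is on the +x/−y face (c2 about (300,290)). The interface only keeps the tool vertical, so I'll have to lay the slide label-up on the table and re-grip the frosted end across its 60 mm width. Next I'll measure.

```bash
cat > meas.py <<'E'
from h import *
def box(m,b):
    o=np.zeros_like(m); o[b[1]:b[3],b[0]:b[2]]=m[b[1]:b[3],b[0]:b[2]]; return o
def rect(q): 
    r=cv2.minAreaRect((q*1000).astype(np.float32)); return [np.round(x,1) for x in r]
if __name__=="__main__":
    cs={n:Cam(n).load() for n in("top","side")}
    cen={}
    for n,c in cs.items():
        g=c.im.min(2)
        m=box(((g>165)*255).astype(np.uint8),(290,222,345,272) if n=="top" else (295,235,352,285))
        cn,h=cv2.findContours(m,cv2.RETR_CCOMP,cv2.CHAIN_APPROX_NONE)
        i=max(range(len(cn)),key=lambda k:cv2.contourArea(cn[k])); holes=[k for k in range(len(cn)) if h[0][k][3]==i]
        v,u=np.nonzero(m); zz=c.pts(np.c_[u,v])[:,2]
        print(n,"block z",np.percentile(zz,[10,50,90]).round(4),"outer",rect(c.plane(cn[i][:,0],.038)[:,:2]))
        if holes:
            k=max(holes,key=lambda k:cv2.contourArea(cn[k])); print(" hole",rect(c.plane(cn[k][:,0],.038)[:,:2]))
        # rib & slide
        hsv=cv2.cvtColor(c.im,cv2.COLOR_RGB2HSV)
        mm=box(cv2.inRange(hsv,(5,170,120),(18,255,255)),(385,255,425,295) if n=="top" else (320,300,360,345))
        v,u=np.nonzero(mm); P=c.pts(np.c_[u,v]); P=P[c.z[v,u]>0]; q=P[(P[:,2]>.034)&(P[:,2]<.05)]; print(" rib",len(q),rect(q[:,:2]),np.median(q[:,2]).round(4))
        # slide: everything in box higher than 55 mm
        b=(228,215,285,265) if n=="top" else (280,195,315,250)
        V,U=np.mgrid[b[1]:b[3],b[0]:b[2]]; uv=np.c_[U.ravel(),V.ravel()]; P=c.pts(uv); k=(P[:,2]>.055)&(P[:,2]<.1); P=P[k]; uv=uv[k]
        fro=c.im[uv[:,1],uv[:,0]].min(1)>130
        print(" slide z pct",np.percentile(P[:,2],[5,50,95]).round(4),"frost z",np.percentile(P[fro][:,2],[5,50,95]).round(4),len(P),fro.sum())
        T=P[P[:,2]>.076]; 
        if len(T)>5:
            vx,vy,x0,y0=cv2.fitLine((T[:,:2]*1000).astype(np.float32),cv2.DIST_L2,0,.01,.01).ravel(); d=np.array([vx,vy]); d=d if d[1]<0 else -d
            s=(T[:,:2]*1000-[x0,y0])@d; print(" line",len(T),d,np.degrees(np.arctan2(d[1],d[0])),"ends",[x0,y0]+d*s.min(),[x0,y0]+d*s.max(),"len",np.ptp(s))
            F=P[fro&(P[:,2]>.06)]; print(" frost ctr",F.mean(0),"ext",np.ptp((F[:,:2]*1000-[x0,y0])@d), "s range",((F[:,:2]*1000-[x0,y0])@d).min(),((F[:,:2]*1000-[x0,y0])@d).max())
        if n=="top":
            # objects above the table, for clear space
            V,U=np.mgrid[0:480:3,0:640:3]; P=c.pts(np.c_[U.ravel(),V.ravel()]); k=(P[:,2]>.008)&(P[:,2]<.6)
            G=np.zeros((16,34),int)
            for x,y in P[k][:,:2]:
                i,j=int((x-.2)/.04),int((.6-y)/.04)
                if 0<=i<16 and 0<=j<34: G[15-i,j]+=1
            for r in range(16): print("%.2f "%(.8-.04*r),''.join('#' if g>0 else '.' for g in G[r]))
E
python3 meas.py
```

```text
top block z [0.0337 0.0364 0.0389] outer [array([561.1, -49.8]), array([77.4, 87.5]), np.float64(0.7)]
 hole [array([560.9, -47.6]), array([46.4, 61. ]), np.float64(0.7)]
 rib 81 [array([ 499.3, -241.6]), array([33.5, 11.5]), np.float64(81.7)] 0.0376
 slide z pct [0.0623 0.0798 0.0833] frost z [0.0693 0.0798 0.0823] 236 73
 line 186 [-0.5131776  -0.85828245] -120.87571 ends [589.68513885 129.98226086] [538.37141646  44.16076462] len 99.9921372593777
 frost ctr [0.54361611 0.05243879 0.07783606] ext 39.4279054799169 s range 20.105872695500945 59.53377817541785
0.80  ...####..##########..#.......#####
0.76  ..#####.###..########..###########
0.72  ..########......##################
0.68  ....#####.........################
0.64  ...#####..........######..########
0.60  ...####....####.#...####..########
0.56  ...#####...#######....##..########
0.52  ...#####...#######.....##.########
0.48  ....###.##.####.....##.###########
0.44  ....#..###........#.....##########
0.40  ....##.###.......##...............
0.36  .....####..#######................
0.32  ..................................
0.28  ..................................
0.24  ..................................
0.20  ...#..............................
side block z [0.0378 0.0397 0.0415] outer [array([561.9, -45.6]), array([80.8, 90.6]), np.float64(0.3)]
 hole [array([559. , -49.2]), array([45.3, 61.4]), np.float64(1.7)]
 rib 74 [array([ 497.7, -241.7]), array([33.8, 11.3]), np.float64(85.5)] 0.0394
 slide z pct [0.0585 0.0826 0.086 ] frost z [0.0607 0.0796 0.0856] 123 46
 line 78 [-0.51048565 -0.8598862 ] -120.69618 ends [591.57209286 132.26557654] [538.33905729  42.5973277 ] len 104.27920091983844
 frost ctr [0.54119239 0.04915117 0.07745577] ext 40.27348012703358 s range 15.289249239453898 55.562729366487474
```

```bash
cat > go.py <<'E'
import sys
from h import *
# usage: go.py x y z(mm) psi(deg of tool y) -> translation/turn in current tool axes
s=ctrl.sense(); Rm=rot(s["orientation"]); p=np.array(s["tool_pos"])*1000
psi=np.degrees(np.arctan2(Rm[1,1],Rm[0,1]))
a=list(map(float,sys.argv[1:]))
print("clock",round(s["clock"],2),"pos",p.round(1),"psi",psi.round(2),"tilt",np.degrees(np.arccos(-Rm[2,2])).round(2),"w",round(s["width"]*1000,1),"F",np.round(s["wrist_force"],1),"grip",np.round(s["grip_force"],1))
for i in range(0,len(a),4):
    d=(psi-a[i+3]+90)%180-90
    print(a[i:i+4],"->",(Rm.T@(np.array(a[i:i+3])-p)).round(1),"turn",np.radians(d).round(4))
E
python3 go.py 498.5 -241.5 200 -6.6 498.5 -241.5 80 -6.6
```

```text
clock 0.1 pos [166.4 497.7 249.3] psi 71.5 tilt 0.08 w 85.8 F [ 0.6  0.3 -0.1] grip 0.0
[498.5, -241.5, 200.0, -6.6] -> [-549.4 -595.6   50. ] turn 1.3632
[498.5, -241.5, 80.0, -6.6] -> [-549.4 -595.4  170. ] turn 1.3632
```

Emit:
send_rows --deltas '[{"translation": [-549.4,-595.6,50],"turn": 1.363,"jaw": 50},{"translation": [-549.4,-595.6,50],"turn": 1.363,"jaw": 50},{"translation": [-549.4,-595.6,50],"turn": 1.363,"jaw": 50},{"translation": [-549.4,-595.6,50],"turn": 1.363,"jaw": 50},{"translation": [-549.4,-595.6,50],"turn": 1.363,"jaw": 50},{"translation": [-549.4,-595.6,50],"turn": 1.363,"jaw": 50},{"translation": [-549.4,-595.6,50],"turn": 1.363,"jaw": 50},{"translation": [-549.4,-595.6,50],"turn": 1.363,"jaw": 50},{"translation": [-549.4,-595.6,50],"turn": 1.363,"jaw": 50},{"translation": [-549.4,-595.6,50],"turn": 1.363,"jaw": 50},{"translation": [-549.4,-595.6,50],"turn": 1.363,"jaw": 50},{"translation": [-549.4,-595.6,50],"turn": 1.363,"jaw": 50}]'

```text
clock: 1.1
tool_pos: [0.3712, 0.0406, 0.2191]
orientation: [0.0, 0.749, 0.663, 0.0]
wrist_force: [0.7, 1.5, 0.7]
width: 0.0496
grip_force: 0.0
```

```bash
python3 go.py 498.5 -241.5 120 -6.6 498.5 -241.5 60 -6.6
```

```text
clock 1.1 pos [371.2  40.6 219.1] psi -6.95 tilt 0.04 w 49.6 F [0.7 1.5 0.7] grip 0.0
[498.5, -241.5, 120.0, -6.6] -> [-264.7  160.4   99.1] turn -0.006
[498.5, -241.5, 60.0, -6.6] -> [-264.7  160.4  159.1] turn -0.006
```

Emit:
send_rows --deltas '[{"translation": [-264.7,160.4,99],"turn": 0,"jaw": 40},{"translation": [-264.7,160.4,99],"turn": 0,"jaw": 40},{"translation": [-264.7,160.4,99],"turn": 0,"jaw": 40},{"translation": [-264.7,160.4,99],"turn": 0,"jaw": 40},{"translation": [-264.7,160.4,99],"turn": 0,"jaw": 40},{"translation": [-264.7,160.4,99],"turn": 0,"jaw": 40},{"translation": [-264.7,160.4,99],"turn": 0,"jaw": 40},{"translation": [-264.7,160.4,99],"turn": 0,"jaw": 40},{"translation": [-264.7,160.4,99],"turn": 0,"jaw": 40},{"translation": [-264.7,160.4,99],"turn": 0,"jaw": 40},{"translation": [-264.7,160.4,99],"turn": 0,"jaw": 40},{"translation": [-264.7,160.4,99],"turn": 0,"jaw": 40}]'

```text
clock: 2.1
tool_pos: [0.5001, -0.2378, 0.1209]
orientation: [0.0, 0.746, 0.666, 0.0]
wrist_force: [0.5, 0.1, -0.6]
width: 0.04
grip_force: 0.0
```

```bash
python3 go.py 498.5 -241.5 36 -6.6
```

```text
clock 2.1 pos [ 500.1 -237.8  120.9] psi -6.53 tilt 0.05 w 40.0 F [ 0.5  0.1 -0.6] grip 0.0
[498.5, -241.5, 36.0, -6.6] -> [-3.9 -1.2 84.9] turn 0.0013
```

Emit:
send_rows --deltas '[{"translation": [-3.5,-1.2,40],"turn": 0,"jaw": 40},{"translation": [-3.5,-1.2,70],"turn": 0,"jaw": 40},{"translation": [-3.5,-1.2,84],"turn": 0,"jaw": 40},{"translation": [-3.5,-1.2,84],"turn": 0,"jaw": 40},{"translation": [-3.5,-1.2,84],"turn": 0,"jaw": 40}]'

```text
clock: 2.52
tool_pos: [0.4985, -0.2412, 0.0369]
orientation: [0.0, 0.746, 0.666, 0.0]
wrist_force: [0.2, -0.2, 0.2]
width: 0.0398
grip_force: 0.0
```

```bash
python3 go.py 498.5 -241.5 36 -6.6
```

```text
clock 2.52 pos [ 498.5 -241.2   36.9] psi -6.52 tilt 0.02 w 39.8 F [ 0.2 -0.2  0.2] grip 0.0
[498.5, -241.5, 36.0, -6.6] -> [-0.3  0.   0.9] turn 0.0013
```

Emit:
send_rows --newtons 50 --deltas '[{"translation": [0,0,0],"turn": 0,"jaw": 5},{"translation": [0,0,0],"turn": 0,"jaw": 5},{"translation": [0,0,0],"turn": 0,"jaw": 5},{"translation": [0,0,0],"turn": 0,"jaw": 5},{"translation": [0,0,0],"turn": 0,"jaw": 5},{"translation": [0,0,0],"turn": 0,"jaw": 5},{"translation": [0,0,-25],"turn": 0,"jaw": 5},{"translation": [0,0,-55],"turn": 0,"jaw": 5},{"translation": [0,0,-80],"turn": 0,"jaw": 5},{"translation": [0,0,-80],"turn": 0,"jaw": 5},{"translation": [0,0,-80],"turn": 0,"jaw": 5}]'

```text
clock: 3.43
tool_pos: [0.4994, -0.2425, 0.1184]
orientation: [0.002, 0.747, 0.665, 0.001]
wrist_force: [-1.3, -0.1, -1.3]
width: 0.011
grip_force: 49.9
```

```bash
python3 go.py 560 -48.5 110 0.7
```

```text
clock 3.43 pos [ 499.4 -242.5  118.4] psi -6.59 tilt 0.26 w 11.0 F [-1.3 -0.1 -1.3] grip 49.9
[560.0, -48.5, 110.0, 0.7] -> [199.7  38.    8.3] turn -0.1272
```

Emit:
send_rows --deltas '[{"translation": [35,6,0],"turn": -0.03,"jaw": 5},{"translation": [70,13,0],"turn": -0.06,"jaw": 5},{"translation": [105,20,0],"turn": -0.09,"jaw": 5},{"translation": [140,27,0],"turn": -0.127,"jaw": 5},{"translation": [175,33,0],"turn": -0.127,"jaw": 5},{"translation": [199.5,38,0],"turn": -0.127,"jaw": 5},{"translation": [199.5,38,0],"turn": -0.127,"jaw": 5},{"translation": [199.5,38,0],"turn": -0.127,"jaw": 5},{"translation": [199.5,38,0],"turn": -0.127,"jaw": 5},{"translation": [199.5,38,0],"turn": -0.127,"jaw": 5}]'

```text
clock: 4.27
tool_pos: [0.5585, -0.0492, 0.1155]
orientation: [-0.0, 0.703, 0.711, -0.0]
wrist_force: [0.6, -0.2, 0.4]
width: 0.0109
grip_force: 49.9
```

```bash
python3 go.py 560 -48.5 90 0.7; python3 - <<'E'
from h import *
from meas import *
# cartridge pose held in gripper: orange pixels of body vs TCP
for n in("top","side"):
    c=Cam(n).shot()
    hsv=cv2.cvtColor(c.im,cv2.COLOR_RGB2HSV); m=cv2.inRange(hsv,(5,170,80),(18,255,255))
    m=box(m,(285,215,350,285) if n=="top" else (290,200,370,300)); v,u=np.nonzero(m)
    P=c.pts(np.c_[u,v]); P=P[c.z[v,u]>0]; q=P[(P[:,2]>.085)&(P[:,2]<.107)]; print(n,len(P),len(q),rect(q[:,:2]),np.percentile(P,[2,50,98],axis=0).round(4).tolist())
t=Cam("top").load(); s=Cam("side").load()
a=cv2.resize(t.im[190:290,270:370],(400,400),interpolation=2); b=cv2.resize(s.im[190:290,280:380],(400,400),interpolation=2)
cv2.imwrite("pics/held.png",np.hstack([a,b])[:,:,::-1])
E
```

```text
clock 4.27 pos [558.5 -49.2 115.5] psi 0.62 tilt 0.07 w 10.9 F [ 0.6 -0.2  0.4] grip 49.9
[560.0, -48.5, 90.0, 0.7] -> [ 0.6  1.5 25.5] turn -0.0015
top 51 48 [array([545.3, -48. ]), array([48.1, 14.1]), np.float64(85.4)] [[0.5254, -0.0721, 0.0861], [0.5435, -0.0326, 0.0896], [0.5537, -0.0246, 0.2301]]
side 211 142 [array([556.2, -49. ]), array([33.5, 52. ]), np.float64(3.8)] [[0.4468, -0.1473, 0.0274], [0.5539, -0.0641, 0.0916], [0.5797, 0.0362, 0.1175]]
```

View pics/held.png

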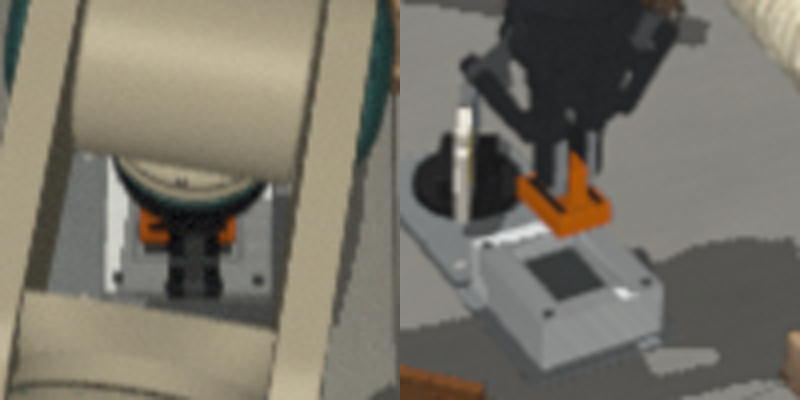

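The cartridge hangs level and straight in the fingers above the recess (right panel about (565,200), over the opening at (565,275)). Now I'll insert it.

Emit:
send_rows --deltas '[{"translation": [0.5,1.5,12],"turn": 0,"jaw": 5},{"translation": [0.5,1.5,25],"turn": 0,"jaw": 5},{"translation": [0.5,1.5,32],"turn": 0,"jaw": 5},{"translation": [0.5,1.5,36],"turn": 0,"jaw": 5},{"translation": [0.5,1.5,40],"turn": 0,"jaw": 5},{"translation": [0.5,1.5,43],"turn": 0,"jaw": 5},{"translation": [0.5,1.5,46],"turn": 0,"jaw": 5},{"translation": [0.5,1.5,46],"turn": 0,"jaw": 5}]'

```text
clock: 5.03
tool_pos: [0.5604, -0.0477, 0.0697]
orientation: [-0.0, 0.703, 0.711, -0.0]
wrist_force: [0.5, -1.2, -1.0]
width: 0.0107
grip_force: 49.9
```

```bash
python3 go.py 560 -48.5 59.5 0.7
```

```text
clock 5.03 pos [560.4 -47.7  69.7] psi 0.69 tilt 0.02 w 10.7 F [ 0.5 -1.2 -1. ] grip 49.9
[560.0, -48.5, 59.5, 0.7] -> [-0.8 -0.4 10.2] turn -0.0002
```

Emit:
send_rows --deltas '[{"translation": [0,0,2],"turn": 0,"jaw": 5},{"translation": [0,0,4],"turn": 0,"jaw": 5},{"translation": [0,0,5],"turn": 0,"jaw": 5},{"translation": [0,0,6],"turn": 0,"jaw": 5},{"translation": [0,0,7],"turn": 0,"jaw": 5},{"translation": [0,0,8],"turn": 0,"jaw": 5},{"translation": [0,0,8],"turn": 0,"jaw": 5}]'

```text
clock: 5.62
tool_pos: [0.5609, -0.0477, 0.0624]
orientation: [0.0, 0.703, 0.711, 0.0]
wrist_force: [0.1, 0.4, 3.7]
width: 0.0107
grip_force: 50.5
```

```bash
python3 go.py 560 -48.5 59.5 0.7
```

```text
clock 5.62 pos [560.9 -47.7  62.4] psi 0.69 tilt 0.06 w 10.7 F [0.1 0.4 3.7] grip 50.5
[560.0, -48.5, 59.5, 0.7] -> [-0.8 -0.9  2.9] turn -0.0002
```

Emit:
send_rows --deltas '[{"translation": [0,0,1],"turn": 0,"jaw": 5},{"translation": [0,0,2],"turn": 0,"jaw": 5},{"translation": [0,0,3],"turn": 0,"jaw": 5},{"translation": [0,0,3],"turn": 0,"jaw": 5}]'

```text
clock: 5.95
tool_pos: [0.5611, -0.0477, 0.0621]
orientation: [0.001, 0.703, 0.711, 0.0]
wrist_force: [-9.6, 1.6, 21.3]
width: 0.0107
grip_force: 53.0
```

```bash
python3 - <<'E'
from h import *
from meas import *
s=Cam("side").shot()
hsv=cv2.cvtColor(s.im,cv2.COLOR_RGB2HSV); m=box(cv2.inRange(hsv,(5,170,80),(18,255,255)),(295,225,352,285)); v,u=np.nonzero(m)
P=s.pts(np.c_[u,v]); print(len(P)); print(np.histogram(P[:,2],bins=np.arange(.02,.09,.004)))
cv2.imwrite("pics/ins.png",cv2.resize(s.im[215:290,280:380],(800,600),interpolation=2)[:,:,::-1])
E
```

```text
138
(array([ 0,  0,  2, 16, 56, 22,  8,  5,  6,  5, 15,  2,  0,  0,  0,  0,  0]), array([0.02 , 0.024, 0.028, 0.032, 0.036, 0.04 , 0.044, 0.048, 0.052,
       0.056, 0.06 , 0.064, 0.068, 0.072, 0.076, 0.08 , 0.084, 0.088]))
```

View pics/ins.png

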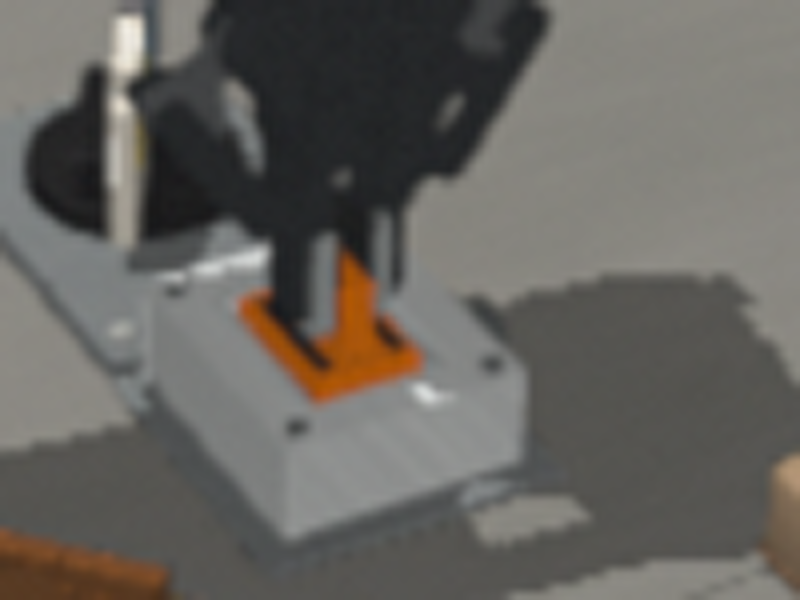

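The orange body looks level with the block's top face at (330,370), and the depth reading agrees (body about 38 mm, rib top about 62 mm). I'll release, lift clear, then press once on the rib with closed fingers to confirm the firm stop.

Emit:
send_rows --deltas '[{"translation": [0,0,-2],"turn": 0,"jaw": 5},{"translation": [0,0,-2],"turn": 0,"jaw": 30},{"translation": [0,0,-2],"turn": 0,"jaw": 30},{"translation": [0,0,-2],"turn": 0,"jaw": 30},{"translation": [0,0,-2],"turn": 0,"jaw": 30},{"translation": [0,0,-30],"turn": 0,"jaw": 30},{"translation": [0,0,-42],"turn": 0,"jaw": 0},{"translation": [0,0,-42],"turn": 0,"jaw": 0},{"translation": [0,0,-42],"turn": 0,"jaw": 0},{"translation": [0,0,-42],"turn": 0,"jaw": 0},{"translation": [0,0,-42],"turn": 0,"jaw": 0}]'

```text
clock: 6.92
tool_pos: [0.5599, -0.0476, 0.0998]
orientation: [-0.001, 0.703, 0.711, -0.001]
wrist_force: [-0.0, 0.3, 0.7]
width: -0.0001
grip_force: 0.0
```

```bash
python3 go.py 560.5 -48.3 83 0.7;  python3 - <<'E'
from h import *
from meas import *
s=Cam("side").shot()
hsv=cv2.cvtColor(s.im,cv2.COLOR_RGB2HSV); m=box(cv2.inRange(hsv,(5,170,80),(18,255,255)),(295,225,352,285)); v,u=np.nonzero(m)
P=s.pts(np.c_[u,v]); B=P[P[:,2]<.046]; T=P[(P[:,2]>.056)]; print(len(P),np.median(B,0),np.percentile(T,[50,90],axis=0))
g=s.im.min(2); m=box(((g>120)*255).astype(np.uint8),(300,240,350,285)); v,u=np.nonzero(m); Q=s.pts(np.c_[u,v]); Q=Q[Q[:,2]>.034]; print(np.median(Q[:,2]))
E
```

```text
clock 6.92 pos [559.9 -47.6  99.8] psi 0.69 tilt 0.12 w -0.1 F [-0.   0.3  0.7] grip 0.0
[560.5, -48.3, 83.0, 0.7] -> [-0.8  0.6 16.8] turn -0.0002
215 [ 0.55412731 -0.06017312  0.03943257] [[ 0.55719146 -0.0525213   0.06254678]
 [ 0.56227364 -0.03544905  0.06464022]]
0.039669055007306775
```

Emit:
send_rows --deltas '[{"translation": [0,0,10],"turn": 0,"jaw": 0},{"translation": [0,0,15],"turn": 0,"jaw": 0},{"translation": [0,0,17],"turn": 0,"jaw": 0},{"translation": [0,0,18],"turn": 0,"jaw": 0},{"translation": [0,0,19],"turn": 0,"jaw": 0},{"translation": [0,0,20],"turn": 0,"jaw": 0},{"translation": [0,0,20],"turn": 0,"jaw": 0}]'

```text
clock: 7.55
tool_pos: [0.5606, -0.0477, 0.0812]
orientation: [0.0, 0.703, 0.711, 0.0]
wrist_force: [-0.3, -0.6, -0.9]
width: -0.0002
grip_force: 0.0
```

Emit:
send_rows --deltas '[{"translation": [0,0,1],"turn": 0,"jaw": 0},{"translation": [0,0,2],"turn": 0,"jaw": 0},{"translation": [0,0,2],"turn": 0,"jaw": 0}]'

```text
clock: 7.8
tool_pos: [0.561, -0.0477, 0.0807]
orientation: [0.001, 0.703, 0.711, 0.0]
wrist_force: [-4.6, 0.4, 7.9]
width: -0.0001
grip_force: 3.9
```

Emit:
send_rows --deltas '[{"translation": [0,0,1],"turn": 0,"jaw": 0},{"translation": [0,0,2],"turn": 0,"jaw": 0},{"translation": [0,0,2],"turn": 0,"jaw": 0}]'

```text
clock: 8.05
tool_pos: [0.5615, -0.0478, 0.0807]
orientation: [0.001, 0.703, 0.711, 0.001]
wrist_force: [-9.1, 1.4, 17.6]
width: 0.0001
grip_force: 8.9
```

Firm stop confirmed: the rib top is at about 62 mm under 18 N, so the cartridge is flush. Now the slide.

Emit:
send_rows --deltas '[{"translation": [0,0,-25],"turn": 0,"jaw": 0},{"translation": [0,0,-60],"turn": 0.1,"jaw": 40},{"translation": [0,0,-70],"turn": 0.2,"jaw": 40},{"translation": [0,0,-70],"turn": 0.3,"jaw": 40},{"translation": [0,0,-70],"turn": 0.4,"jaw": 40},{"translation": [0,0,-70],"turn": 0.5,"jaw": 40},{"translation": [0,0,-70],"turn": 0.55,"jaw": 40},{"translation": [0,0,-70],"turn": 0.55,"jaw": 40}]'

```text
clock: 8.72
tool_pos: [0.5606, -0.0476, 0.1473]
orientation: [0.0, 0.87, 0.493, 0.0]
wrist_force: [-1.4, -0.2, -0.1]
width: 0.0398
grip_force: 0.0
```

```bash
python3 go.py 544 53 140 -30.8
```

```text
clock 8.72 pos [560.6 -47.6 147.3] psi -30.92 tilt 0.02 w 39.8 F [-1.4 -0.2 -0.1] grip 0.0
[544.0, 53.0, 140.0, -30.8] -> [ 77.8 -66.    7.3] turn -0.0022
```

Emit:
send_rows --deltas '[{"translation": [28,-24,0],"turn": 0,"jaw": 30},{"translation": [56,-47,0],"turn": 0,"jaw": 30},{"translation": [77.8,-66,0],"turn": 0,"jaw": 30},{"translation": [77.8,-66,0],"turn": 0,"jaw": 30},{"translation": [77.8,-66,7],"turn": 0,"jaw": 30},{"translation": [77.8,-66,7],"turn": 0,"jaw": 30},{"translation": [77.8,-66,7],"turn": 0,"jaw": 30}]'

```text
clock: 9.3
tool_pos: [0.5436, 0.0521, 0.1394]
orientation: [-0.0, 0.87, 0.494, -0.001]
wrist_force: [-0.6, 0.3, 0.7]
width: 0.0298
grip_force: 0.0
```

```bash
python3 go.py 544 53 69 -30.8; python3 - <<'E'
from h import *
s=Cam("side").shot()
cv2.imwrite("pics/pre.png",cv2.resize(s.im[175:265,255:375],(800,600),interpolation=2)[:,:,::-1])
E
```

```text
clock 9.3 pos [543.6  52.1 139.4] psi -30.85 tilt 0.08 w 29.8 F [-0.6  0.3  0.7] grip 0.0
[544.0, 53.0, 69.0, -30.8] -> [ 1.1 -0.  70.4] turn -0.0009
```

View pics/pre.png

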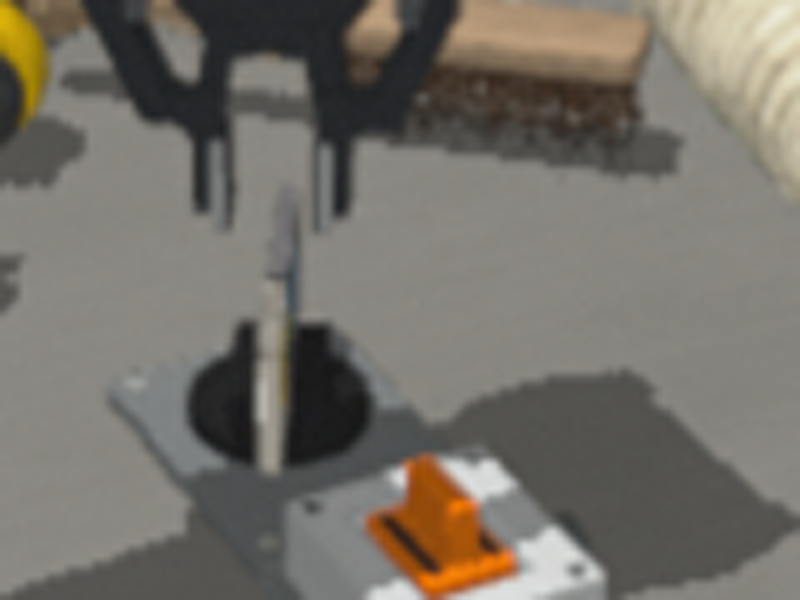

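The fingers straddle the white frosted end, with pads at about (215,220) and (325,220) and the slide between them. The cartridge sits flush in the block at (445,560).

Emit:
send_rows --newtons 30 --deltas '[{"translation": [0,0,30],"turn": 0,"jaw": 30},{"translation": [0,0,60],"turn": 0,"jaw": 30},{"translation": [0,0,70.5],"turn": 0,"jaw": 30},{"translation": [0,0,70.5],"turn": 0,"jaw": 30},{"translation": [0,0,70.5],"turn": 0,"jaw": 20},{"translation": [0,0,70.5],"turn": 0,"jaw": 14},{"translation": [0,0,70.5],"turn": 0,"jaw": 4},{"translation": [0,0,70.5],"turn": 0,"jaw": 4},{"translation": [0,0,70.5],"turn": 0,"jaw": 4},{"translation": [0,0,70.5],"turn": 0,"jaw": 4}]'

```text
clock: 10.18
tool_pos: [0.5447, 0.0531, 0.0719]
orientation: [0.001, 0.87, 0.494, 0.001]
wrist_force: [-2.8, 0.0, 7.2]
width: 0.0077
grip_force: 33.6
```

Emit:
send_rows --deltas '[{"translation": [0,0,-10],"turn": 0,"jaw": 4},{"translation": [0,0,-22],"turn": 0,"jaw": 4},{"translation": [0,0,-40],"turn": 0,"jaw": 4},{"translation": [0,0,-65],"turn": 0,"jaw": 4},{"translation": [0,0,-90],"turn": 0,"jaw": 4},{"translation": [0,0,-100],"turn": 0,"jaw": 4},{"translation": [0,0,-100],"turn": 0,"jaw": 4},{"translation": [0,0,-100],"turn": 0,"jaw": 4}]'

```text
clock: 10.85
tool_pos: [0.5438, 0.0529, 0.1698]
orientation: [0.0, 0.87, 0.494, 0.0]
wrist_force: [-0.3, 0.4, -0.8]
width: 0.0077
grip_force: 32.6
```

```bash
python3 go.py 475 -225 165 -90; python3 - <<'E'
from h import *
s=Cam("side").shot()
cv2.imwrite("pics/lift.png",cv2.resize(s.im[130:280,230:430],(800,600),interpolation=2)[:,:,::-1])
t=Cam("top"); l=[(0.475-.02,-.225),(0.565,-.16)]
for n,px in(("tin",(440,227)),("sand",(390,199))): print(n,t.plane([px],.035))
E
```

```text
clock 10.85 pos [543.8  52.9 169.8] psi -30.83 tilt 0.06 w 7.7 F [-0.3  0.4 -0.8] grip 32.6
[475.0, -225.0, 165.0, -90.0] -> [-274.    83.3    4.8] turn 1.0328
tin [[ 0.60392001 -0.32093892  0.035     ]]
sand [[ 0.66640458 -0.21124176  0.035     ]]
```

View pics/lift.png

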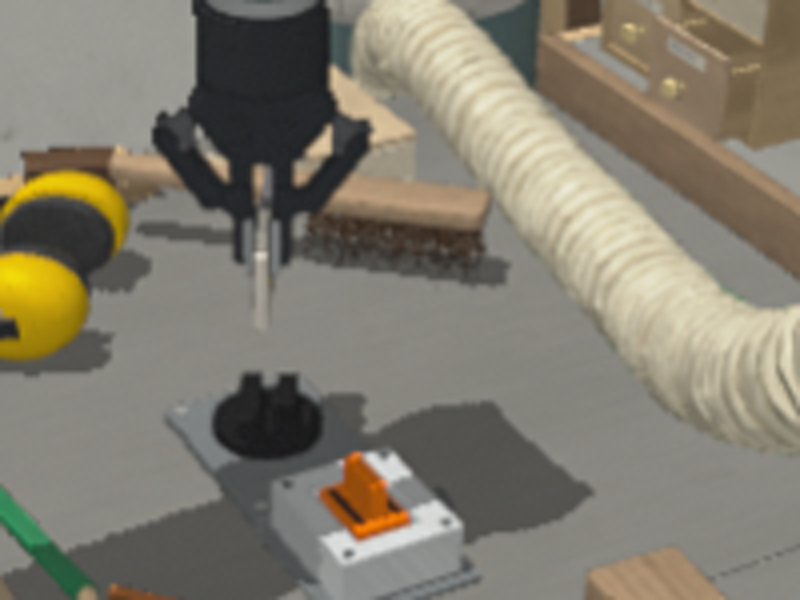

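The slide is out of its holder at (262,270), held by the frosted end. Next I'll carry it to the clear spot between the sampler and the tin.

Emit:
send_rows --deltas '[{"translation": [-28,8,0],"turn": 0.1,"jaw": 4},{"translation": [-56,17,0],"turn": 0.2,"jaw": 4},{"translation": [-84,25,0],"turn": 0.3,"jaw": 4},{"translation": [-112,34,0],"turn": 0.4,"jaw": 4},{"translation": [-140,42,0],"turn": 0.5,"jaw": 4},{"translation": [-168,51,0],"turn": 0.6,"jaw": 4},{"translation": [-196,59,0],"turn": 0.7,"jaw": 4},{"translation": [-224,68,0],"turn": 0.8,"jaw": 4},{"translation": [-252,76,0],"turn": 0.9,"jaw": 4},{"translation": [-274,83.3,0],"turn": 1.0,"jaw": 4},{"translation": [-274,83.3,0],"turn": 1.033,"jaw": 4},{"translation": [-274,83.3,0],"turn": 1.033,"jaw": 4}]'

```text
clock: 11.9
tool_pos: [0.4737, -0.2258, 0.1675]
orientation: [-0.001, 1.0, -0.002, -0.002]
wrist_force: [0.7, 0.0, -0.7]
width: 0.0076
grip_force: 32.6
```

```bash
python3 go.py 475 -225 52 -90
```

```text
clock 11.9 pos [ 473.7 -225.8  167.5] psi -90.22 tilt 0.22 w 7.6 F [ 0.7  0.  -0.7] grip 32.6
[475.0, -225.0, 52.0, -90.0] -> [  1.7  -0.6 115.5] turn -0.0038
```

Emit:
send_rows --deltas '[{"translation": [1.5,0,35],"turn": 0,"jaw": 4},{"translation": [1.5,0,70],"turn": 0,"jaw": 4},{"translation": [1.5,0,95],"turn": 0,"jaw": 4},{"translation": [1.5,0,110],"turn": 0,"jaw": 4},{"translation": [1.5,0,114],"turn": 0,"jaw": 4},{"translation": [1.5,0,115],"turn": 0,"jaw": 4},{"translation": [1.5,0,116],"turn": 0,"jaw": 4},{"translation": [1.5,0,117],"turn": 0,"jaw": 4},{"translation": [1.5,0,117],"turn": 0,"jaw": 4}]'

```text
clock: 12.65
tool_pos: [0.477, -0.2252, 0.0538]
orientation: [0.0, 1.0, 0.0, 0.001]
wrist_force: [-0.3, -0.4, -1.2]
width: 0.0078
grip_force: 32.6
```

Emit:
send_rows --deltas '[{"translation": [0,0,1],"turn": 0,"jaw": 4},{"translation": [0,0,2],"turn": 0,"jaw": 4},{"translation": [0,0,3],"turn": 0,"jaw": 4},{"translation": [0,0,4],"turn": 0,"jaw": 4},{"translation": [0,0,4],"turn": 0,"jaw": 4}]'

```text
clock: 13.07
tool_pos: [0.4767, -0.2251, 0.0501]
orientation: [0.0, 1.0, -0.0, 0.0]
wrist_force: [-4.9, 2.2, 10.5]
width: 0.0074
grip_force: 34.1
```

Emit:
send_rows --deltas '[{"translation": [0,0,-1],"turn": 0,"jaw": 4},{"translation": [0,0,-1],"turn": 0,"jaw": 12},{"translation": [0,0,-1],"turn": 0,"jaw": 20},{"translation": [0,0,-1],"turn": 0,"jaw": 30},{"translation": [0,0,-1],"turn": 0,"jaw": 30},{"translation": [0,0,-30],"turn": 0,"jaw": 30},{"translation": [0,0,-65],"turn": 0,"jaw": 30},{"translation": [0,0,-75],"turn": 0,"jaw": 30},{"translation": [0,0,-75],"turn": 0,"jaw": 30}]'

```text
clock: 13.82
tool_pos: [0.4781, -0.226, 0.1276]
orientation: [0.002, 1.0, -0.0, 0.003]
wrist_force: [0.5, -0.6, 0.1]
width: 0.0303
grip_force: 0.0
```

```bash
python3 go.py 475 -265 65 -90; python3 - <<'E'
from h import *
s=Cam("side").shot()
cv2.imwrite("pics/stand.png",cv2.resize(s.im[230:380,270:470],(800,600),interpolation=2)[:,:,::-1])
E
```

```text
clock 13.82 pos [ 478.1 -226.   127.6] psi -90.01 tilt 0.42 w 30.3 F [ 0.5 -0.6  0.1] grip 0.0
[475.0, -265.0, 65.0, -90.0] -> [-3.5 38.8 62.7] turn -0.0002
```

View pics/stand.png

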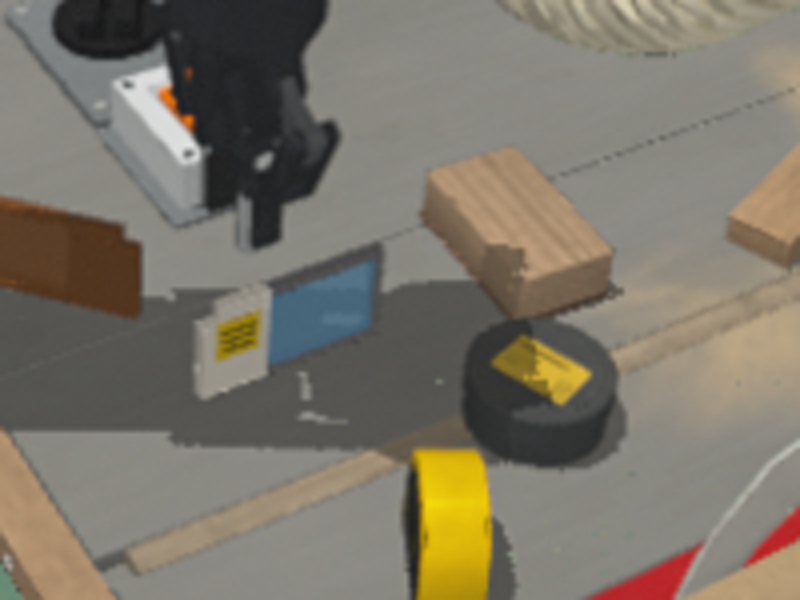

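The slide stands upright with the label facing −y and the notch at top left (about (205,305)). The label is at (240,335), and the space on its +y side is clear. Next I'll push the frosted end over from the label side.

Emit:
send_rows --deltas '[{"translation": [-5,20,0],"turn": 0,"jaw": 0},{"translation": [-5,36,0],"turn": 0,"jaw": 0},{"translation": [-5,36,0],"turn": 0,"jaw": 0},{"translation": [-5,36,0],"turn": 0,"jaw": 0},{"translation": [-5,36,35],"turn": 0,"jaw": 0},{"translation": [-5,36,63],"turn": 0,"jaw": 0},{"translation": [-5,36,63],"turn": 0,"jaw": 0},{"translation": [-5,36,63],"turn": 0,"jaw": 0}]'

```text
clock: 14.53
tool_pos: [0.4704, -0.2596, 0.059]
orientation: [-0.001, 1.0, 0.0, -0.002]
wrist_force: [-0.2, 0.1, 1.1]
width: 0.0003
grip_force: 0.0
```

Emit:
send_rows --deltas '[{"translation": [0,-6,0],"turn": 0,"jaw": 0},{"translation": [0,-12,0],"turn": 0,"jaw": 0},{"translation": [0,-17,0],"turn": 0,"jaw": 0},{"translation": [0,-22,0],"turn": 0,"jaw": 0},{"translation": [0,-27,0],"turn": 0,"jaw": 0},{"translation": [0,-32,0],"turn": 0,"jaw": 0},{"translation": [0,-37,0],"turn": 0,"jaw": 0},{"translation": [0,-37,0],"turn": 0,"jaw": 0},{"translation": [0,-37,-40],"turn": 0,"jaw": 70},{"translation": [0,-37,-80],"turn": 0,"jaw": 80},{"translation": [0,-37,-90],"turn": 0,"jaw": 80},{"translation": [0,-37,-90],"turn": 0,"jaw": 80}]'

```text
clock: 15.53
tool_pos: [0.4732, -0.2251, 0.1552]
orientation: [0.002, 1.0, -0.0, 0.004]
wrist_force: [-0.1, -0.9, 1.1]
width: 0.048
grip_force: 0.0
```

```bash
cat > flat.py <<'E'
from h import *
from meas import rect
for n in("side","top"):
    c=Cam(n).shot()
    V,U=np.mgrid[200:360,290:460] ; uv=np.c_[U.ravel(),V.ravel()]; P=c.pts(uv); col=cv2.cvtColor(c.im,cv2.COLOR_RGB2HSV)[uv[:,1],uv[:,0]].astype(int)
    reg=(abs(P[:,0]-.51)<.09)&(P[:,1]<-.12)&(P[:,1]>-.28)&(P[:,2]<.075)&(P[:,2]>-.01)
    for nm,k in(("white",(col[:,1]<55)&(col[:,2]>(150 if n=="top" else 125))),("blue",(col[:,0]>95)&(col[:,0]<125)&(col[:,1]>80)),("yellow",(col[:,0]>20)&(col[:,0]<32)&(col[:,1]>150))):
        q=P[reg&k]
        if len(q)>4: print(n,nm,len(q),rect(q[:,:2]),np.percentile(q,[3,50,97],axis=0).round(3).tolist())
c=Cam("side").load(); cv2.imwrite("pics/flat.png",cv2.resize(c.im[230:380,270:470],(800,600),interpolation=2)[:,:,::-1])
E
python3 flat.py; python3 go.py 480 -195 100 -90
```

```text
side white 1211 [array([ 509.8, -200. ]), array([180.3, 159.3]), np.float64(0.3)] [[0.425, -0.276, -0.001], [0.503, -0.171, 0.002], [0.596, -0.122, 0.011]]
side blue 453 [array([ 531.4, -189.4]), array([67.1, 56. ]), np.float64(1.7)] [[0.5, -0.213, 0.006], [0.53, -0.191, 0.009], [0.561, -0.166, 0.011]]
side yellow 77 [array([ 478.3, -183.4]), array([24.9, 23.6]), np.float64(83.2)] [[0.467, -0.194, 0.008], [0.478, -0.183, 0.01], [0.488, -0.172, 0.013]]
top blue 526 [array([ 531.5, -192.2]), array([48. , 64.2]), np.float64(89.3)] [[0.502, -0.215, 0.002], [0.536, -0.189, 0.006], [0.561, -0.169, 0.009]]
top yellow 87 [array([ 479.5, -181. ]), array([18.2, 22.8]), np.float64(89.5)] [[0.468, -0.189, 0.005], [0.479, -0.181, 0.008], [0.491, -0.172, 0.012]]
clock 15.63 pos [ 471.3 -224.   150.3] psi -90.02 tilt 0.01 w 63.2 F [-0.  -0.1 -0.7] grip 0.0
[480.0, -195.0, 100.0, -90.0] -> [  8.7 -29.1  50.3] turn -0.0004
```

View pics/flat.png

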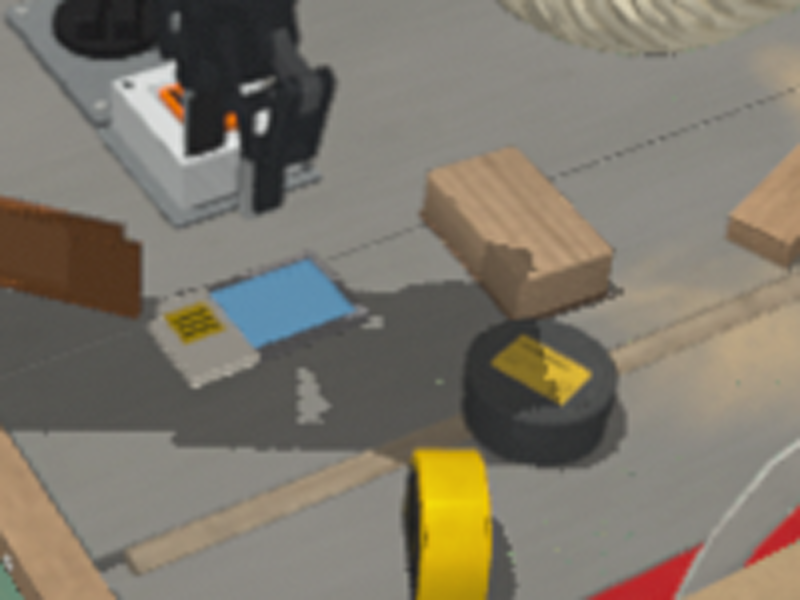

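The slide lies flat, label up, with the label at (195,322) and the frosted end about (205,340) nearest the robot. It spans roughly x 455–565 mm and is centred at y ≈ −191 mm. I'll grip the frosted end across its width at x ≈ 475.

Emit:
send_rows --newtons 30 --deltas '[{"translation": [2,-20,0],"turn": 0,"jaw": 72},{"translation": [3.5,-33,0],"turn": 0,"jaw": 72},{"translation": [3.5,-33,30],"turn": 0,"jaw": 72},{"translation": [3.5,-33,70],"turn": 0,"jaw": 72},{"translation": [3.5,-33,100],"turn": 0,"jaw": 72},{"translation": [3.5,-33,120],"turn": 0,"jaw": 72},{"translation": [3.5,-33,125],"turn": 0,"jaw": 72},{"translation": [3.5,-33,125],"turn": 0,"jaw": 72},{"translation": [3.5,-33,125],"turn": 0,"jaw": 72}]'

```text
clock: 16.38
tool_pos: [0.4752, -0.1909, 0.0262]
orientation: [0.0, 1.0, 0.0, 0.0]
wrist_force: [-0.1, 0.7, 0.7]
width: 0.0721
grip_force: 0.0
```

```bash
python3 go.py 475 -191 20 -90
```

```text
clock 16.38 pos [ 475.2 -190.9   26.2] psi -89.99 tilt 0.01 w 72.1 F [-0.1  0.7  0.7] grip 0.0
[475.0, -191.0, 20.0, -90.0] -> [-0.2  0.1  6.2] turn 0.0001
```

Positions agree. Now I'll step down to feel for the table.

Emit:
send_rows --deltas '[{"translation": [0,0,3],"turn": 0,"jaw": 72},{"translation": [0,0,5],"turn": 0,"jaw": 72},{"translation": [0,0,7],"turn": 0,"jaw": 72},{"translation": [0,0,8],"turn": 0,"jaw": 72},{"translation": [0,0,8],"turn": 0,"jaw": 72}]'

```text
clock: 16.8
tool_pos: [0.4749, -0.191, 0.0178]
orientation: [-0.0, 1.0, -0.0, 0.0]
wrist_force: [0.3, 0.3, 0.5]
width: 0.0722
grip_force: 0.0
```

Emit:
send_rows --deltas '[{"translation": [0,0,1.5],"turn": 0,"jaw": 72},{"translation": [0,0,3],"turn": 0,"jaw": 72},{"translation": [0,0,3],"turn": 0,"jaw": 66},{"translation": [0,0,3],"turn": 0,"jaw": 55},{"translation": [0,0,3],"turn": 0,"jaw": 55},{"translation": [0,0,3],"turn": 0,"jaw": 55},{"translation": [0,0,3],"turn": 0,"jaw": 55}]'

```text
clock: 17.38
tool_pos: [0.475, -0.191, 0.0148]
orientation: [0.0, 1.0, -0.0, 0.0]
wrist_force: [0.2, 0.2, -0.1]
width: 0.0587
grip_force: 32.4
```

Emit:
send_rows --newtons 45 --deltas '[{"translation": [0,0,0],"turn": 0,"jaw": 50},{"translation": [0,0,0],"turn": 0,"jaw": 50},{"translation": [0,0,-5],"turn": 0,"jaw": 50},{"translation": [0,0,-12],"turn": 0,"jaw": 50},{"translation": [0,0,-25],"turn": 0,"jaw": 50},{"translation": [0,0,-40],"turn": 0,"jaw": 50},{"translation": [0,0,-50],"turn": 0,"jaw": 50},{"translation": [0,0,-50],"turn": 0,"jaw": 50},{"translation": [0,0,-50],"turn": 0,"jaw": 50}]'

```text
clock: 18.13
tool_pos: [0.4752, -0.1911, 0.0652]
orientation: [0.0, 1.0, -0.0, 0.001]
wrist_force: [0.0, -0.7, -0.7]
width: 0.0584
grip_force: 48.4
```

```bash
cat > held.py <<'E'
from h import *
c=Cam("side").shot()
V,U=np.mgrid[100:400,250:500]; uv=np.c_[U.ravel(),V.ravel()]; P=c.pts(uv); col=cv2.cvtColor(c.im,cv2.COLOR_RGB2HSV)[uv[:,1],uv[:,0]].astype(int)
z=ctrl.sense()["tool_pos"][2]
reg=(abs(P[:,0]-.51)<.1)&(abs(P[:,1]+.19)<.06)&(P[:,2]>z-.06)
for nm,k in(("blue",(col[:,0]>95)&(col[:,0]<125)&(col[:,1]>80)),("yellow",(col[:,0]>20)&(col[:,0]<32)&(col[:,1]>150))):
    q=P[reg&k]; print(nm,len(q))
    if len(q)>5:
        m=q.mean(0); n=np.linalg.svd(q-m)[2][2]; print(m.round(4),"normal",(n*np.sign(n[2])).round(3),np.percentile(q,[3,97],axis=0).round(3).tolist())
E
python3 held.py
```

```text
blue 264
[ 0.5393 -0.1968  0.0607] normal [0.317 0.142 0.938] [[0.472, -0.225, 0.056], [0.563, -0.169, 0.105]]
yellow 59
[ 0.4764 -0.1833  0.0607] normal [-0.029  0.017  0.999] [[0.468, -0.195, 0.058], [0.486, -0.174, 0.064]]
```

Emit:
send_rows --deltas '[{"translation": [0,0,-20],"turn": 0,"jaw": 50},{"translation": [0,0,-45],"turn": 0,"jaw": 50},{"translation": [0,0,-70],"turn": 0,"jaw": 50},{"translation": [0,0,-95],"turn": 0,"jaw": 50},{"translation": [0,0,-120],"turn": 0,"jaw": 50},{"translation": [0,0,-145],"turn": 0,"jaw": 50},{"translation": [0,0,-168],"turn": 0,"jaw": 50},{"translation": [0,0,-185],"turn": 0,"jaw": 50},{"translation": [0,0,-195],"turn": 0,"jaw": 50},{"translation": [0,0,-195],"turn": 0,"jaw": 50},{"translation": [0,0,-195],"turn": 0,"jaw": 50},{"translation": [0,0,-195],"turn": 0,"jaw": 50}]'

```text
clock: 19.18
tool_pos: [0.4744, -0.1908, 0.2576]
orientation: [-0.001, 1.0, -0.0, -0.001]
wrist_force: [0.3, 0.1, -1.3]
width: 0.0583
grip_force: 48.6
```

Emit:
send_rows --deltas '[{"translation": [0,0,0],"turn": 0,"jaw": 50},{"translation": [0,0,0],"turn": 0,"jaw": 50},{"translation": [0,0,0],"turn": 0,"jaw": 50},{"translation": [0,0,0],"turn": 0,"jaw": 50},{"translation": [0,0,0],"turn": 0,"jaw": 50},{"translation": [0,0,0],"turn": 0,"jaw": 50}]'

```text
clock: 19.68
tool_pos: [0.4749, -0.191, 0.2596]
orientation: [-0.0, 1.0, -0.0, -0.0]
wrist_force: [-0.2, 0.3, -0.3]
width: 0.0581
grip_force: 48.6
```

```bash
python3 held.py; python3 go.py; python3 - <<'E'
from h import *
from meas import *
s=Cam("side").load()
hsv=cv2.cvtColor(s.im,cv2.COLOR_RGB2HSV); m=box(cv2.inRange(hsv,(5,170,80),(18,255,255)),(295,225,352,285)); v,u=np.nonzero(m)
P=s.pts(np.c_[u,v]); B=P[(P[:,2]<.046)&(P[:,2]>.03)]; print("cartridge body",len(P),np.median(B,0))
E
```

```text
blue 304
[ 0.537  -0.1972  0.2538] normal [0.065 0.093 0.994] [[0.502, -0.217, 0.251], [0.562, -0.169, 0.256]]
yellow 61
[ 0.4759 -0.1831  0.2551] normal [-0.002  0.023  1.   ] [[0.467, -0.196, 0.254], [0.487, -0.173, 0.257]]
clock 19.73 pos [ 474.9 -191.   259.7] psi -90.01 tilt 0.01 w 58.8 F [-0.1  0.1  0.1] grip 48.6
cartridge body 223 [ 0.55422236 -0.05835108  0.03977797]
```

The slide is level, label up, at about 25 cm and steady. The cartridge is flush.

```bash
python3 -c "
from bench import workorder
print(workorder.hand_in())"
```

```text
the job is handed in; nothing more can be done
None
```

The job is handed in at about 20 s: the cartridge is pressed flush and released, and the slide is held still by its frosted end, label up, about 25 cm above the table; to get the label upward I laid the slide flat on clear table and re-gripped it by that end.

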